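# Shim the rocking neck cradle level

## Task

The beam of the neck cradle rocks on its pin and its foot hangs in the air. Push the wooden wedge shim along the countertop, thin edge first, under that foot until the beam is level against its stop and cannot rock any more; then press down on the bare end of the beam above the foot with a fingertip to check that it stays put, and let go. Only slide the shim, never lift or carry it, do not touch the beam before the shim has raised it, and leave the fret puller and the spare walnut block where they are.

Things in the scene. Friction and masses are not known exactly. Their poses are not given: they have to be found in the camera images.
- cradle: fixed walnut base of the neck cradle; origin on the countertop under the beam's pin. Sole plate 100 mm wide (x), from y = -140 to +30 mm, 12 mm thick, with two cheeks 52 mm high that carry the pin. The beam lies along its y axis with the foot end at +y; the shim lies beyond that end and goes in toward -y. The countertop under the foot is free
- beam (a joint): rocking of the beam on its pin (38 mm up, along the cradle's x), rad: 0 = level, far end on the stop post (goes no lower); grows as the foot end droops, 0.086 at the start. Dark walnut bar 42 mm wide, 16 thick, cradle y -135 to +165 mm; carries walnut blocks and a fretted neck (top 91 mm high) that ends at y = +103 mm; the rest is bare. Foot weighs down with about 3 N
- foot (a point): lowest point of the foot, a dark steel block 30 mm wide (x) with a round underside of 8 mm radius, under the beam 140 mm from the pin (cradle y = +140 mm). About 6 mm above the countertop at the start, 18 mm when the beam is level
- beam_end (a point): middle of the bare top face of the beam right above the foot, 42 mm wide by 50 mm long; about 46 mm above the countertop when level. Press here from above with a few newtons
- shim: loose brown wood wedge, 120 mm long (y), 56 wide (x), from 3 mm thick at the thin edge (-y end) to 25 mm at the thick end (+y), 0.07 kg. Origin: centre of its underside. Takes about 4 to 8 N to push under the foot; jams, the force rising steeply, when the beam is level (thin edge about 82 mm past the foot's lowest line, 38 mm of shim left outside). Friction keeps it in
- shim_back (a point): middle of the shim's upright flat thick end face (56 mm wide, 25 mm high), the face to push on
- neck_block: bystander: spare loose walnut neck rest block with a notched top, 45 x 80 x 42 mm high, origin under its centre; leave alone
- fret_puller: bystander: amber horn-handled fret puller lying flat, about 150 mm long (x), 55 mm wide, 17 mm high, origin under its middle; leave alone
Not all that is in view belongs to the job. What is meant by the shim is not pink or yellow, and is the larger of those in its own colour.

How it is judged (in metres and radians):
On the way, in this order (a step that is already met when the one before it is completed fails the run):
1. the shim is under the foot and has raised the beam level (joint below 0.012 rad), with no finger on the beam (value of joint beam below 0.012 rad and contact force between shim and beam above 0.5 N and contact force between the fingers and beam below 0.2 N and x of shim in the frame of cradle between -0.025 and 0.025 m), for 0.2 s.
2. the bare end of the beam is pressed down with more than 2 N within 40 mm of its middle, and the beam stays level (contact force between the fingers and beam above 2 N and horizontal distance between the grasp point and beam_end below 0.04 m and value of joint beam below 0.012 rad and contact force between shim and beam above 0.5 N), for 0.1 s.
At the end, for the whole second after the job is handed in: the beam is level within 0.012 rad and rests with its foot on the shim (more than 0.5 N), the shim lies flat and still on the countertop with its middle within 25 mm of the cradle's centre line (value of joint beam below 0.012 rad and contact force between shim and beam above 0.5 N and linear speed of shim below 0.01 m/s and height (world z) of shim below 0.004 m and angle between shim's own z axis and vertical below 0.05 rad and x of shim in the frame of cradle between -0.025 and 0.025 m); the robot touches nothing.
It fails at once if the shim is lifted or tipped (height (world z) of shim above 0.008 m or angle between shim's own z axis and vertical above 0.15 rad).
It fails at once if the beam is touched by the robot while it still droops (contact force between any of the arm, the fingers and beam above 1 N and value of joint beam above 0.02 rad).
It fails at once if the fret puller or the spare block is moved more than 15 mm (distance of any of neck_block, fret_puller from where it was at the start of the episode above 0.015 m).
It also fails if it takes over 48 s, if anything falls off the work surface, if the arm or the gripper's body presses on something with over 40 N, if the wrist force passes 120 N, or if a joint passes its speed limit or range.

## Robot

A 7-joint arm with a two-finger parallel gripper is mounted at the origin on the work surface. World frame = base frame: x ahead of the robot, y to its left, z up, the work surface at z = 0. Lengths are in m, angles in degrees, forces in N, time in s.
With the tool pointing down it reaches from about 0.425 to 0.875 m from the base axis. Payload 4.7 kg.
Tool frame: the origin (TCP) lies on the centre line of the jaws, within the pads' length; the fingertips stand 8 mm ahead of it and the grasp point (between the pads) lies 11 mm behind it; z points along the fingers, x is the direction in which the jaws open and shut, and the axes are right-handed (so a half turn about z gives the same grasp; the last joint's range is limited). The gripper opens to 87 mm and grips with 3 to 60 N. Pads are 19 mm wide; open, the fingers measure 117 mm over their backs; the gripper's body (75 mm by 190 mm) begins 51 mm behind the grasp point.
Start: joints at [74.204, 18.392, -4.016, 83.108, 1.295, 78.541, -3.26], TCP at [0.186, -0.623, 0.201] pointing down, gripper open.
Joint ranges: [-163.93, 163.93], [-17.29, 119.83], [-79.2, 71.16], [3.27, 140.29], [-89.18, 269.18], [5.43, 117.66], [-154.24, 154.24]. Speed limits (degrees/s): [147.25, 147.25, 180, 180, 180, 180, 180].

## Interface

Orientations are given as [roll, pitch, yaw] about the fixed x, y, z axes, in that order (R = Rz(yaw) Ry(pitch) Rx(roll)).
In Python, from cell import telemetry, read_camera, get_calibration, sign_off gives the robot as it stands. The module is installed in compiled form; this text tells all that it offers.
- The arm moves only by the tool carry_out, never from a script. Its arguments are lists of equal length, an entry for each row: "translation": the shift along the tool's x, y, z in cm, a list of three; "turn": the turn about the tool's z in rad; "gripper": the opening, from 0 (shut) to 1 (fully open). In form: {"translation": [[dx, dy, dz], ...], "turn": [turn, ...], "gripper": [gripper, ...]}. A call has 1 to 5 rows; each row is the pose to reach, as a shift and turn from the pose commanded when the call began, along the tool's axes at that moment; what a row does not reach only later rows make up. A row lasts 1/8 s, in which the tool goes at most 62.5 mm and 10.7 degrees, less where a joint would pass 70% of its speed; a pose out of reach is approached as far as the arm can. A call with a gripper value outside its range is refused whole. The fingers move at their own pace and stop on an object; "squeeze" is the grip in N (left out, the last holds). Time passes only in rows, so rows that repeat a pose let the fingers close. It gives the time, the measured TCP pose, the force and the opening at its end, in the units of the state.
- telemetry.get_obs(): the state, without advancing time (a new reading comes with each control period).
- read_camera(name): name is "scene" or "top" or "wrist"; returns the picture (480x640x3 uint8, red, green, blue); there is no depth.
- get_calibration(name): a dict with "fx", "fy", "cx", "cy" (pixels), "R" (3x3) and "t" (3): a world point X has camera coordinates R X + t. Camera axes: x right, y down, z forward; pixel columns grow to the right and rows downward; lengths in m; the calibration is good to about 2 mm. A picture is of the moment at which its call begins: read the wrist's pose just before it. get_calibration takes no time and is no camera call; for the wrist camera it gives the pose at the moment of the call.
- sign_off(): hands the job in, once; it reports no verdict.
The state is a dict: "time_s": time; "qpos": joint angles; "joint_velocities": joint speeds; "effort": joint torques, N m; "tool_pos": TCP position; "tool_rot": TCP orientation; "force": force on the tool from outside, world axes, zero at the start; "wrist_torque": the same for the moment, N m; "grip_width": finger opening in m.
Only numpy, scipy, OpenCV 4.12 (cv2) and the standard library are available. Lean on these libraries where they do the work, as an engineer would, in place of code of your own. Each camera call takes 0.05 s, during which the arm holds its last target.

## Working session

There is one attempt and no reset: what is moved stays moved. The work goes in short steps, Python scripts to look and compute and a tool call to move; the robot and the scene stay as the last step left them, time stands still between calls to the robot, and variables do not carry over. Pictures are saved under pics/ and viewed, and the job is handed in when it is done.

Besides the shell and the picture viewer there is one more tool, called after "Emit:" as a command line: name --pt "numbers of a row" for each row, then --argument value for the rest. carry_out: Moves the arm, as the interface text tells. Its arguments: {"type":"object","properties":{"translation":{"type":"array","items":{"type":"array","items":{"type":"number"}}},"turn":{"type":"array","items":{"type":"number"}},"gripper":{"type":"array","items":{"type":"number"}},"squeeze":{"type":"number"}},"required":["translation","turn","gripper"]}

```bash
mkdir -p pics
python3 - <<'E'
from cell import telemetry, read_camera, get_calibration
import cv2
o=telemetry.get_obs()
print(o['time_s'],o['tool_pos'],o['tool_rot'],o['force'],o['grip_width'])
for n in ['scene','top']:
    im=read_camera(n); cv2.imwrite(f'pics/{n}0.png',im[:,:,::-1]); print(n,get_calibration(n))
E
```

```text
0.0 [ 0.18549511 -0.62232904  0.19977597] [ 1.79994278e+02  1.08976807e-01 -7.33948510e+01] [-0.20433334  0.25488338  0.36706732] 0.08671935673496207
scene {'fx': 511.194623993849, 'fy': 511.194623993849, 'cx': 321.6888470979295, 'cy': 231.0235862867561, 'R': array([[-0.77491087,  0.63200421, -0.00915511],
       [ 0.53214956,  0.64452465, -0.54900349],
       [-0.34107182, -0.43030066, -0.83576992]]), 't': array([ 0.3467703 , -0.25534358,  0.97017246])}
top {'fx': 448.72062575998694, 'fy': 448.72062575998694, 'cx': 313.7997338709747, 'cy': 237.17720128776676, 'R': array([[-0.02756944, -0.99941747, -0.0201159 ],
       [-0.99379305,  0.02957281, -0.10724192],
       [ 0.10777433,  0.01703444, -0.99402944]]), 't': array([0.07452472, 0.52165029, 0.66033822])}
```

View pics/scene0.png

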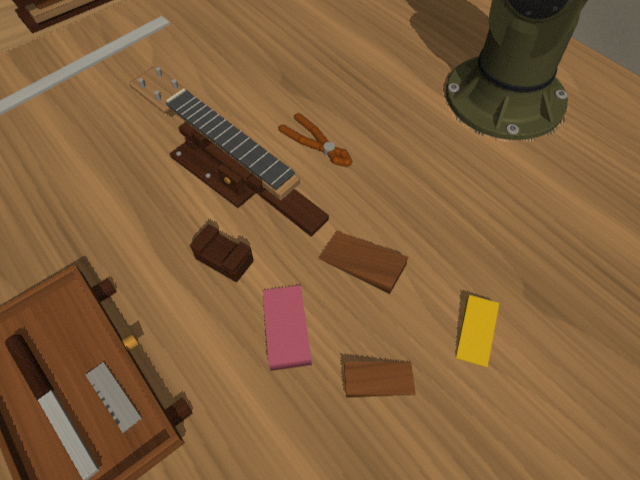

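View pics/top0.png

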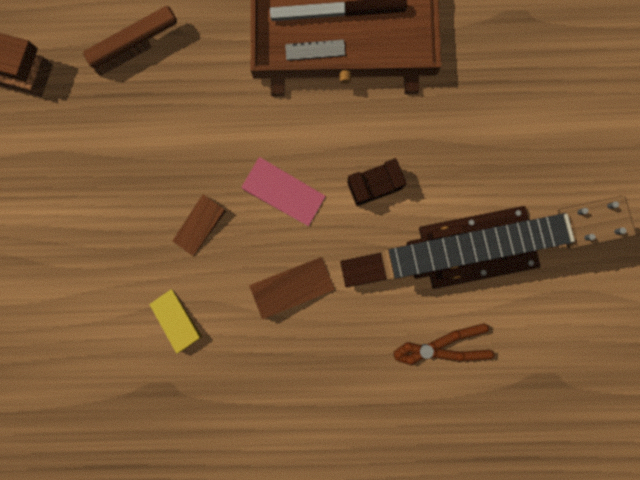

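The scene view shows the shim, the larger brown wedge, at about (363,260). Its thick end is at lower right, away from the beam. The beam end is at (310,215). In the top view the shim is at (292,288) and the bare beam end at (362,269). Next I'll get the corners.

Run:
```python
import cv2
a=cv2.imread('pics/top0.png')[190:330,230:430]; b=cv2.imread('pics/scene0.png')[170:310,230:430]
for i,c in enumerate((a,b)): cv2.imwrite(f'pics/c{i}.png',cv2.resize(c,None,fx=4,fy=4,interpolation=cv2.INTER_CUBIC))
```

```text
(no output)
```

View pics/c0.png

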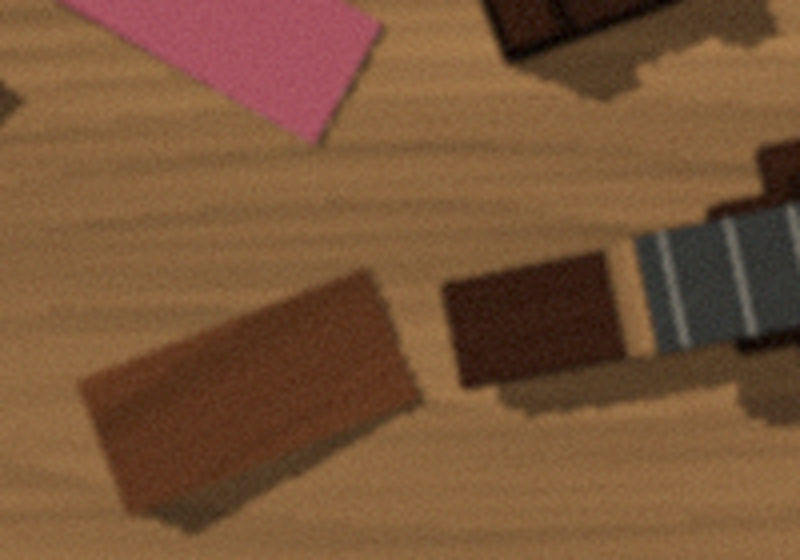

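View pics/c1.png

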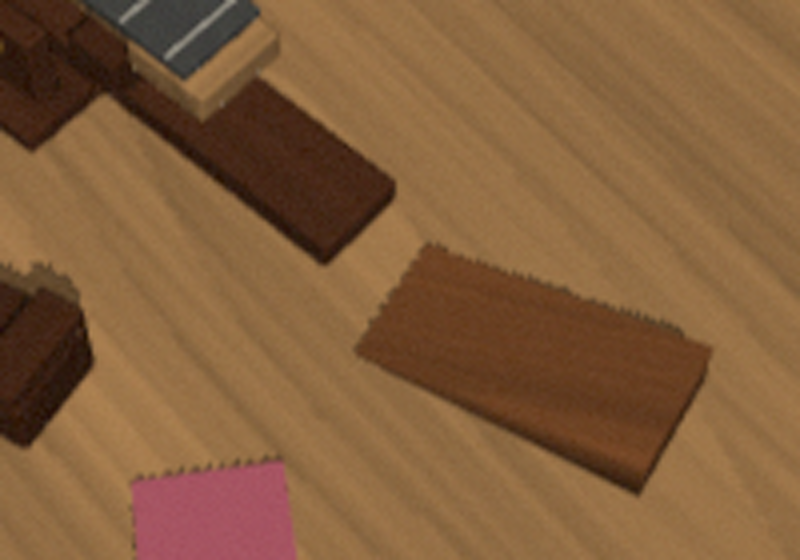

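```bash
cat > h.py <<'E'
import numpy as np
def ray(cal,u,v,z):
    R=np.array(cal['R']);t=np.array(cal['t'])
    c=-R.T@t; d=R.T@np.array([(u-cal['cx'])/cal['fx'],(v-cal['cy'])/cal['fy'],1])
    return c+d*(z-c[2])/d[2]
E
python3 - <<'E'
from cell import get_calibration
from h import *
np.set_printoptions(precision=4,suppress=True)
T=get_calibration('top');S=get_calibration('scene')
def g(l,cal,o):
    out=[ray(cal,o[0]+x/4,o[1]+y/4,z) for x,y,z in l]; print(np.array(out)); return out
for nm,cal,o,l,b in [('top',T,(230,190),[(80,382,.025),(132,513,.025),(368,270,.003),(420,402,.003)],[(443,284,.0318),(465,386,.0318),(605,250,.037),(627,355,.037)]),
 ('scene',S,(230,170),[(637,490,.025-.003),(711,349,.025),(357,350,.003),(430,244,.003)],[(323,262,.0305),(395,186,.0318),(205,118,.037),(268,82,.037)])]:
    p=g(l,cal,o); q=(p[0]+p[1])/2; r=(p[2]+p[3])/2
    d=q-r; print(nm,'shim back',q,'thin',r,'len',np.hypot(*d[:2]),'dirdeg(+y axis yaw)',np.degrees(np.arctan2(-d[0],d[1])))
    p=g(b,cal,o); q=(p[0]+p[1])/2; r=(p[2]+p[3])/2; d=q-r
    print('beam end',q,'neck',r,np.hypot(*d[:2]),'yaw',np.degrees(np.arctan2(-d[0],d[1])))
# neck far points top view: fingerboard centreline at z
a=ray(T,(390+402)/2,(250+276)/2,.091-.008); b=ray(T,(563+573)/2,(216+243)/2,.091+.01)
d=a-b;print('neck yaw',np.degrees(np.arctan2(-d[0],d[1])),a,b)
# sole plate corners top view z=.012
for u,v in [(528,207),(540,268),(433,287),(421,226)]: print(ray(T,u,v,.012))
E
```

```text
[[0.4525 0.1593 0.025 ]
 [0.4025 0.1401 0.025 ]
 [0.4936 0.0479 0.003 ]
 [0.4411 0.029  0.003 ]]
top shim back [0.4275 0.1497 0.025 ] thin [0.4673 0.0384 0.003 ] len 0.11819594897045704 dirdeg(+y axis yaw) 19.692030431099802
[[ 0.4857  0.0196  0.0318]
 [ 0.447   0.0126  0.0318]
 [ 0.4964 -0.0416  0.037 ]
 [ 0.4568 -0.0481  0.037 ]]
beam end [0.4663 0.0161 0.0318] neck [ 0.4766 -0.0448  0.037 ] 0.061804638001611685 yaw 9.621361122162815
[[0.4616 0.1685 0.022 ]
 [0.4025 0.1448 0.025 ]
 [0.495  0.0524 0.003 ]
 [0.4426 0.0333 0.003 ]]
scene shim back [0.432  0.1567 0.0235] thin [0.4688 0.0428 0.003 ] len 0.11962766663567133 dirdeg(+y axis yaw) 17.899156358293464
[[ 0.4907  0.0274  0.0305]
 [ 0.4483  0.0186  0.0318]
 [ 0.487  -0.0505  0.037 ]
 [ 0.4574 -0.0488  0.037 ]]
beam end [0.4695 0.023  0.0312] neck [ 0.4722 -0.0497  0.037 ] 0.0727283200032449 yaw 2.1246977739559036
neck yaw 9.298475530950885 [ 0.4779 -0.0555  0.083 ] [ 0.516  -0.2878  0.101 ]
[ 0.563  -0.2776  0.012 ]
[ 0.4671 -0.2885  0.012 ]
[ 0.4424 -0.1223  0.012 ]
[ 0.538  -0.1089  0.012 ]
```

```bash
cat >> h.py <<'E'
from scipy.spatial.transform import Rotation as Ro
def plan(x,y,z,yaw,frm=None):
    """shift in tool axes (cm) and turn (rad) from present (or given x,y,z,yaw) to target"""
    from cell import telemetry
    o=telemetry.get_obs()
    if frm is None: p=np.array(o['tool_pos']); R=Ro.from_euler('xyz',o['tool_rot'],degrees=True).as_matrix(); y0=o['tool_rot'][2]
    else: p=np.array(frm[:3]); y0=frm[3]; R=Ro.from_euler('xyz',[180,0,y0],degrees=True).as_matrix()
    d=R.T@(np.array([x,y,z])-p)*100
    print('t',round(o['time_s'],2),'F',np.round(o['force'],1),'shift cm',np.round(d,2),'turn',round(-np.radians((yaw-y0+180)%360-180),3))
E
python3 -c "
from h import *
plan(.36,-.45,.2,-45);plan(.48,-.25,.2,-20)"
```

```text
t 0.1 F [-1.4 -0.7  0.4] shift cm [-11.53 -21.65   0.  ] turn -0.496
t 0.1 F [-1.4 -0.7  0.4] shift cm [-2.727e+01 -3.886e+01  3.000e-02] turn -0.932
```

Emit:
carry_out --pt "-3 -5 0" --pt "-6 -10 0" --pt "-9 -15 0" --pt "-12 -20.5 0" --pt "-15.5 -25 0" --turn '[-0.12,-0.25,-0.38,-0.5,-0.62]' --gripper '[0.23,0.23,0.23,0.23,0.23]' --squeeze 10

```text
time_s: 0.72
tool_pos: [0.3826, -0.4008, 0.2005]
tool_rot: [-180.0, 0.0, -37.6]
force: [0.7, -0.2, -0.2]
grip_width: 0.0452
```

```bash
python3 -c "
from h import *
plan(.5,-.2,.2,-10);plan(.43,.1,.2,15)
from cell import telemetry;o=telemetry.get_obs();print(o['qpos'],o['grip_width'])"
```

```text
t 0.72 F [ 0.7 -0.2 -0.2] shift cm [ -2.94 -23.07   0.06] turn -0.481
t 0.72 F [ 0.7 -0.2 -0.2] shift cm [-26.79 -42.58   0.07] turn -0.918
[ 60.13080799   7.63412552 -18.05796876  96.48569966   2.40527048
  76.27132227   4.06814354] 0.045164184916567186
```

Emit:
carry_out --pt "0 -5.5 0" --pt "-1 -11 0" --pt "-2 -17 0" --pt "-3 -22 0" --pt "-6 -26 0" --turn '[-0.12,-0.24,-0.36,-0.48,-0.6]' --gripper '[0.23,0.23,0.23,0.23,0.23]'

```text
time_s: 1.35
tool_pos: [0.4942, -0.1587, 0.2004]
tool_rot: [-179.9, -0.0, -3.2]
force: [-0.7, -0.0, 0.2]
grip_width: 0.0201
```

```bash
python3 -c "
from h import *
plan(.45,.05,.2,15);plan(.417,.187,.15,19.2)
from cell import telemetry;o=telemetry.get_obs();print(o['qpos'],o['grip_width'])"
```

```text
t 1.35 F [-0.7 -0.   0.2] shift cm [ -5.57 -20.59   0.06] turn -0.317
t 1.35 F [-0.7 -0.   0.2] shift cm [ -9.63 -34.08   5.07] turn -0.391
[ 45.88561845   4.11484568 -32.22301529 100.61729653   2.20287515
  75.91515524  10.00230516] 0.02013973356617474
```

Emit:
carry_out --pt "-1.5 -6 0" --pt "-3 -12 0" --pt "-5 -18 0" --pt "-7 -24 0" --pt "-8.4 -29.5 0" --turn '[-0.1,-0.2,-0.3,-0.39,-0.39]' --gripper '[0.23,0.23,0.23,0.23,0.23]'

```text
time_s: 1.98
tool_pos: [0.4263, 0.1405, 0.2007]
tool_rot: [179.9, -0.0, 18.9]
force: [0.7, 0.1, 0.1]
grip_width: 0.0199
```

```bash
python3 -c "
from h import *
plan(.416,.190,.12,19.2)
from cell import telemetry,read_camera,get_calibration;o=telemetry.get_obs();print(o['qpos'],o['tool_pos'],o['tool_rot'])
import cv2
w=get_calibration('wrist');cv2.imwrite('pics/w1.png',read_camera('wrist')[:,:,::-1]);print(w)"
```

```text
t 1.98 F [0.7 0.1 0.1] shift cm [ 0.63 -5.02  8.06] turn -0.005
[ 31.95083522  -6.9820587  -49.15482053 108.59646498  -5.36313703
  76.03898286   3.20894791] [0.42626394 0.14051892 0.20066476] [ 1.79928035e+02 -4.59296127e-04  1.89045962e+01]
{'fx': 373.61549791614163, 'fy': 373.61549791614163, 'cx': 315.57094886049174, 'cy': 245.96227337718864, 'R': array([[ 9.46672167e-01,  3.22198017e-01,  4.97094995e-04],
       [ 3.06863052e-01, -9.02083617e-01,  3.03447220e-01],
       [ 9.82185136e-02, -2.87112497e-01, -9.52848119e-01]]), 't': array([-0.45027093, -0.04000775,  0.39069364])}
```

View pics/w1.png

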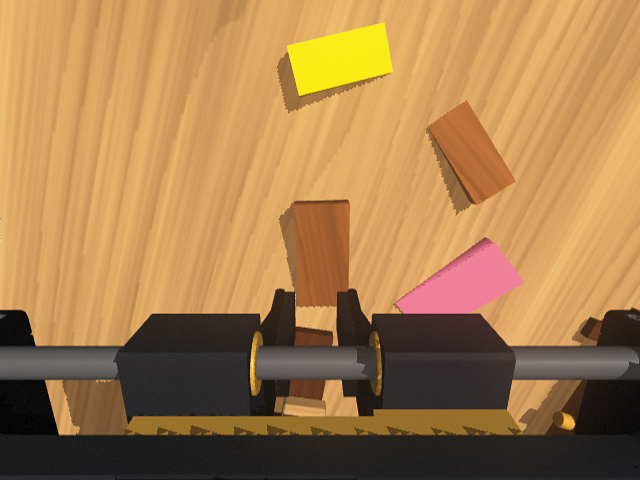

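```bash
python3 -c "
from h import *
from cell import get_calibration
w=get_calibration('wrist')
a=ray(w,294,202,.025);b=ray(w,349,201,.025);c=ray(w,297,306,.003);d=ray(w,349,306,.003)
q=(a+b)/2;r=(c+d)/2;e=q-r;print(a,b,c,d);print(q,r,np.hypot(*e[:2]),np.degrees(np.arctan2(-e[0],e[1])))
print(ray(w,295,327,.0318),ray(w,333,332,.0318))
"
```

```text
[0.40061204 0.15816179 0.025     ] [0.45087764 0.17684681 0.025     ] [0.44145233 0.04221536 0.003     ] [0.49691209 0.06164204 0.003     ]
[0.42574484 0.1675043  0.025     ] [0.46918221 0.0519287  0.003     ] 0.12346871847985855 20.597982961508727
[0.44394457 0.03219152 0.0318    ] [0.48420144 0.03991445 0.0318    ]
```

```bash
python3 -c "
from h import *
from cell import get_calibration,telemetry
import numpy as np
print(telemetry.get_obs()['tool_pos'])
w=get_calibration('wrist');print(w['t'])
w=dict(w);w['R']=np.array([[ 9.46672167e-01,  3.22198017e-01,  4.97094995e-04],
       [ 3.06863052e-01, -9.02083617e-01,  3.03447220e-01],
       [ 9.82185136e-02, -2.87112497e-01, -9.52848119e-01]]);w['t']=np.array([-0.45027093, -0.04000775,  0.39069364])
a=ray(w,294,202,.025);b=ray(w,349,201,.025);c=ray(w,297,306,.003);d=ray(w,349,306,.003)
q=(a+b)/2;r=(c+d)/2;e=q-r;print(q,r,np.hypot(*e[:2]),np.degrees(np.arctan2(-e[0],e[1])))
print(ray(w,295,327,.0318),ray(w,333,332,.0318))
"
```

```text
[0.42406034 0.14966977 0.20115291]
[-0.45147275 -0.03444278  0.39231702]
[0.42805377 0.15764489 0.025     ] [0.47038597 0.0414743  0.003     ] 0.12364311081149429 20.021583634456157
[0.44497197 0.02207408 0.0318    ] [0.48529832 0.02941821 0.0318    ]
```

```bash
python3 -c "
from h import *
plan(.416,.190,.2,19.5);plan(.416,.190,.014,19.5)"
```

```text
t 2.02 F [-1.5  6.3  0.1] shift cm [ 0.58 -4.07  0.13] turn -0.001
t 2.02 F [-1.5  6.3  0.1] shift cm [ 0.56 -4.02 18.73] turn -0.001
```

Emit:
carry_out --pt "0.6 -4 0" --pt "0.6 -4.1 5" --pt "0.6 -4.1 10" --pt "0.6 -4.1 14" --pt "0.6 -4.1 14" --turn '[0,0,0,0,0]' --gripper '[0.23,0.23,0.23,0.23,0.23]'

```text
time_s: 2.65
tool_pos: [0.4168, 0.1785, 0.0583]
tool_rot: [-179.9, 0.4, 18.9]
force: [-0.9, 0.4, 0.1]
grip_width: 0.0203
```

```bash
python3 -c "
from h import *
plan(.416,.190,.014,19.5)
from cell import read_camera,telemetry
import cv2
print(telemetry.get_obs()['tool_pos'])
cv2.imwrite('pics/s2.png',read_camera('scene')[:,:,::-1])"
```

```text
t 2.65 F [-0.9  0.4  0.1] shift cm [ 0.33 -1.11  4.43] turn -0.011
[0.4168028  0.17849478 0.05828221]
```

View pics/s2.png

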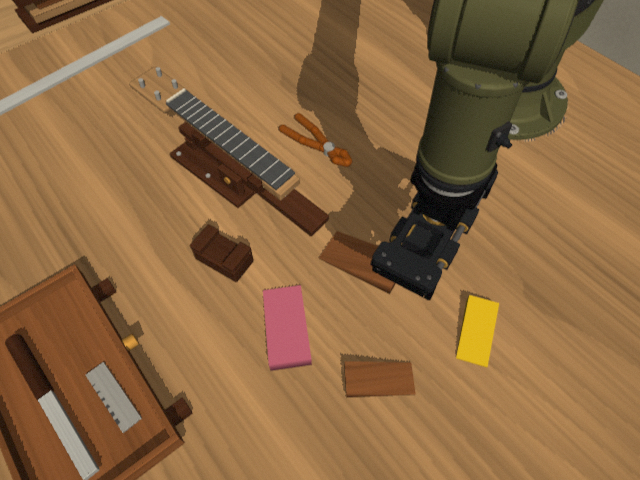

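The gripper is over the thick end of the shim at about (410,275), clear of the yellow block at (478,330). I'll finish the back-off before descending.

Emit:
carry_out --pt "0.2 -0.6 0" --pt "0.2 -0.6 0" --pt "0.2 -0.6 0" --turn '[0,0,0]' --gripper '[0.23,0.23,0.23]'

```text
time_s: 3.08
tool_pos: [0.4206, 0.186, 0.0618]
tool_rot: [180.0, -0.1, 18.9]
force: [0.2, -0.5, -0.5]
grip_width: 0.0202
```

```bash
python3 -c "
from h import *
plan(.416,.190,.014,19.5)
from cell import telemetry
print(telemetry.get_obs()['qpos'])"
```

```text
t 3.08 F [ 0.2 -0.5 -0.5] shift cm [-0.31 -0.53  4.78] turn -0.011
[ 26.98483451   6.4186919  -55.88328637 117.13766938   6.25563225
  59.30812    -13.06311294]
```

Emit:
carry_out --pt "-0.3 -0.2 1.5" --pt "-0.3 -0.2 3" --pt "-0.3 -0.2 4.7" --pt "-0.3 -0.2 4.7" --turn '[-0.01,-0.01,-0.01,-0.01]' --gripper '[0.23,0.23,0.23,0.23]'

```text
time_s: 3.58
tool_pos: [0.4143, 0.1862, 0.0118]
tool_rot: [-179.9, 0.2, 19.5]
force: [-0.1, -0.2, -0.4]
grip_width: 0.0201
```

```bash
python3 -c "
from h import *
plan(.428,.154,.014,19.5)
from cell import read_camera,telemetry
import cv2
print(telemetry.get_obs()['tool_pos'])
im=read_camera('top')[170:350,200:460,::-1]
cv2.imwrite('pics/t3.png',cv2.resize(im,None,fx=3,fy=3))"
```

```text
t 3.58 F [-0.1 -0.2 -0.4] shift cm [ 0.22  3.49 -0.22] turn -0.001
[0.41428611 0.18622055 0.01183185]
```

View pics/t3.png

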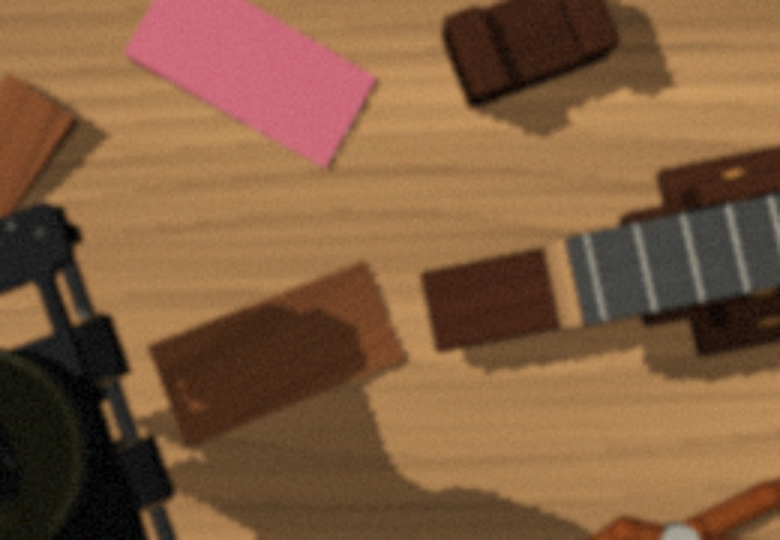

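```bash
cat >> h.py <<'E'
C=np.radians(9.4); F0=np.array([.471,-.0067]); ex=np.array([np.cos(C),np.sin(C)]); ey=np.array([-np.sin(C),np.cos(C)])
def cp(x,y,z,dyaw):  # foot-relative cradle mm, dyaw deg
    p=F0+ex*x/1e3+ey*y/1e3; plan(p[0],p[1],z,9.4+dyaw)
def where(p): d=np.array(p[:2])-F0; return np.round([d@ex*1e3,d@ey*1e3],1)
E
python3 - <<'E'
from h import *
from cell import telemetry
print(where(telemetry.get_obs()['tool_pos']))
for a in [(-17,180,10),(-16,174,10),(-13,162,7.5),(-8.5,149,5),(-4,136,2.5),(-1,124,0)]: cp(a[0],a[1],.015,a[2])
E
```

```text
[-23.6 199.9]
t 3.62 F [0.9 0.5 0. ] shift cm [ 0.3   2.07 -0.23] turn 0.001
t 3.62 F [0.9 0.5 0. ] shift cm [ 0.29  2.68 -0.23] turn 0.001
t 3.62 F [0.9 0.5 0. ] shift cm [ 0.38  3.91 -0.23] turn 0.045
t 3.62 F [0.9 0.5 0. ] shift cm [ 0.59  5.27 -0.23] turn 0.088
t 3.62 F [0.9 0.5 0. ] shift cm [ 0.81  6.63 -0.23] turn 0.132
t 3.62 F [0.9 0.5 0. ] shift cm [ 0.9   7.86 -0.23] turn 0.176
```

Emit:
carry_out --pt "0.3 0.6 -0.3" --pt "0.3 1.2 -0.3" --pt "0.3 1.7 -0.3" --pt "0.3 2.2 -0.3" --pt "0.3 2.7 -0.3" --turn '[0,0,0,0,0]' --gripper '[0.23,0.23,0.23,0.23,0.23]'

```text
time_s: 4.25
tool_pos: [0.4282, 0.1617, 0.0168]
tool_rot: [180.0, 0.0, 19.4]
force: [-0.4, -0.2, 0.1]
grip_width: 0.0201
```

Run:
```python
from h import *
from cell import telemetry
print(where(telemetry.get_obs()['tool_pos']))
for a in [(-13,162,7.5),(-8.5,149,5),(-4,136,2.5),(-1,124,0)]: cp(a[0],a[1],.015,a[2])
```

```text
[-14.7 173.2]
t 4.25 F [-0.4 -0.2  0.1] shift cm [-0.02  1.13  0.19] turn 0.044
t 4.25 F [-0.4 -0.2  0.1] shift cm [0.19 2.49 0.19] turn 0.087
t 4.25 F [-0.4 -0.2  0.1] shift cm [0.41 3.84 0.19] turn 0.131
t 4.25 F [-0.4 -0.2  0.1] shift cm [0.5  5.08 0.19] turn 0.175
```

Emit:
carry_out --pt "0 0.6 0.1" --pt "0 1.1 0.1" --pt "0.05 1.6 0.1" --pt "0.1 2.0 0.1" --pt "0.2 2.5 0.1" --turn '[0.015,0.035,0.05,0.07,0.087]' --gripper '[0.23,0.23,0.23,0.23,0.23]'

```text
time_s: 4.88
tool_pos: [0.4384, 0.1392, 0.0158]
tool_rot: [180.0, -0.0, 14.4]
force: [0.4, -0.5, 0.0]
grip_width: 0.0203
```

Run:
```python
from h import *
from cell import telemetry,read_camera
import cv2
o=telemetry.get_obs();print(where(o['tool_pos']))
for a in [(-4,136,2.5),(-1,124,0)]: cp(a[0],a[1],.015,a[2])
im=read_camera('top')[170:350,200:460,::-1]
cv2.imwrite('pics/t4.png',cv2.resize(im,None,fx=3,fy=3))
```

```text
[ -8.3 149.2]
t 4.88 F [ 0.4 -0.5  0. ] shift cm [0.31 1.35 0.08] turn 0.043
t 4.88 F [ 0.4 -0.5  0. ] shift cm [0.51 2.58 0.08] turn 0.087
```

View pics/t4.png

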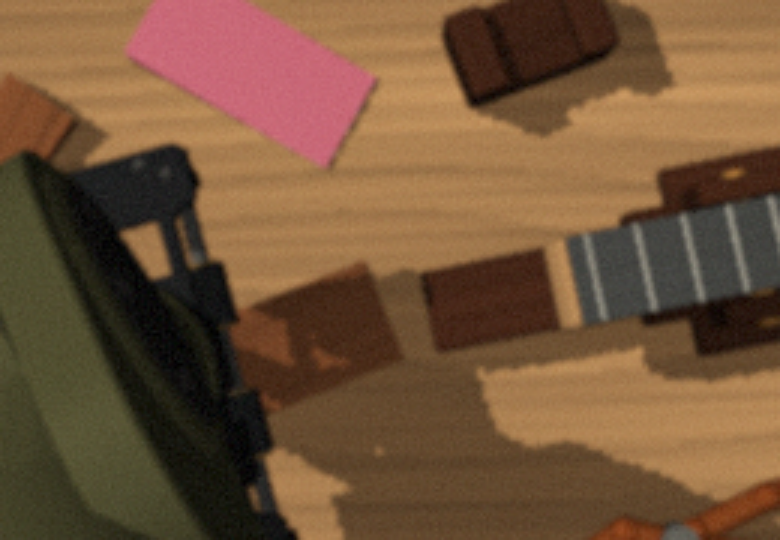

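Run:
```python
from h import *
from cell import telemetry,read_camera,get_calibration
import cv2
o=telemetry.get_obs();print(o['tool_pos'],o['time_s'],o['qpos'])
w=get_calibration('wrist')
im=read_camera('wrist')[:,:,::-1]
cv2.imwrite('pics/w4.png',im)
print(w)
cv2.imwrite('pics/s4.png',read_camera('scene')[:,:,::-1])
```

```text
[0.43887529 0.1384128  0.01583939] 4.925 [ 28.44775723  11.27379448 -52.15832538 119.36835259  11.0101004
  54.15992096 -15.3593735 ]
{'fx': 373.61549791614163, 'fy': 373.61549791614163, 'cx': 315.57094886049174, 'cy': 245.96227337718864, 'R': array([[ 9.69433029e-01,  2.45355403e-01,  5.73119971e-04],
       [ 2.33686432e-01, -9.24034094e-01,  3.02575023e-01],
       [ 7.47679990e-02, -2.93192291e-01, -9.53125399e-01]]), 't': array([-0.46071503,  0.04561545,  0.2239302 ])}
```

View pics/w4.png

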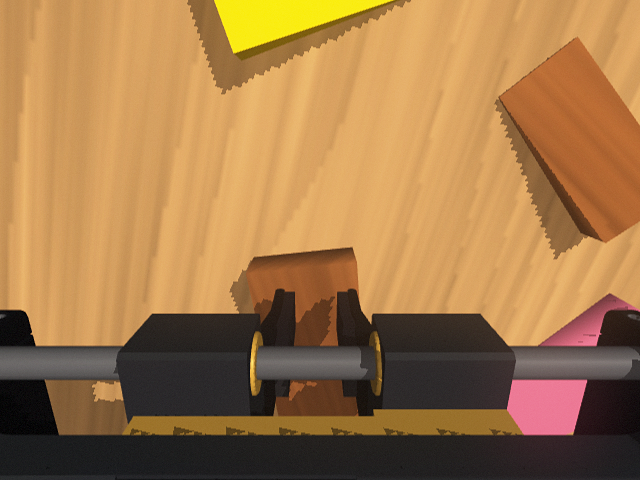

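View pics/s4.png

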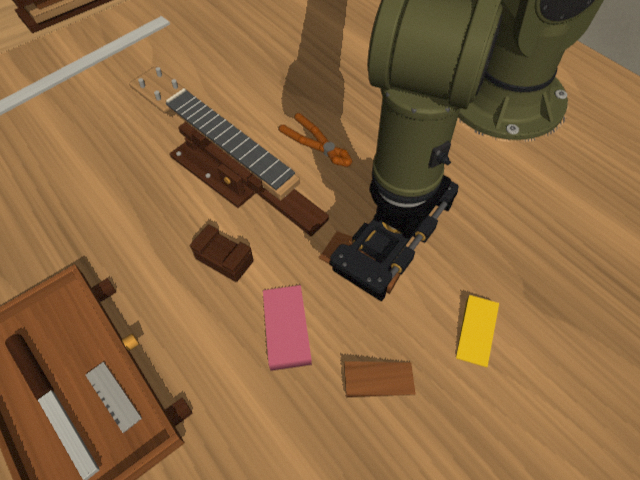

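Run:
```python
from h import *
from cell import get_calibration,telemetry
w=dict(get_calibration('wrist'))
w['R']=np.array([[ 9.69433029e-01,  2.45355403e-01,  5.73119971e-04],
       [ 2.33686432e-01, -9.24034094e-01,  3.02575023e-01],
       [ 7.47679990e-02, -2.93192291e-01, -9.53125399e-01]]);w['t']=np.array([-0.46071503,  0.04561545,  0.2239302 ])
for z in (0,.003,.025): 
  a=ray(w,252,258,z);b=ray(w,352,248,z);print(a,b,np.hypot(*(a-b)[:2]),where((a+b)/2))
def pr(X): 
    c=w['R']@X+w['t']; return c[0]/c[2]*w['fx']+w['cx'],c[1]/c[2]*w['fy']+w['cy']
tp=np.array([.4389,.1384,.0158])
for dz in (-.008,0,.011,.06): print(dz,pr(tp+[0,0,dz]))
print('cam',-w['R'].T@w['t'])
```

```text
[0.40171812 0.14357166 0.        ] [0.45506623 0.1632108  0.        ] 0.056848187915422496 [-15.9 164.9]
[0.40198093 0.14473135 0.003     ] [0.4545284  0.16407574 0.003     ] 0.05599501936037878 [-15.9 165.9]
[0.40390823 0.15323572 0.025     ] [0.45058434 0.17041868 0.025     ] 0.04973844995672458 [-15.6 173.4]
-0.008 (np.float64(313.29916139295744), np.float64(286.51134490263286))
0 (np.float64(313.22154477971554), np.float64(292.5456967789769))
0.011 (np.float64(313.10468322498104), np.float64(301.63117104318565))
0.06 (np.float64(312.3772699356427), np.float64(358.18436969555484))
cam [0.41922984 0.22084376 0.19989551]
```

Run:
```python
import cv2
im=cv2.imread('pics/w4.png')[230:430,210:410]
cv2.imwrite('pics/w4c.png',cv2.resize(im,None,fx=3,fy=3,interpolation=cv2.INTER_CUBIC))
im=cv2.imread('pics/s4.png')[190:310,290:450]
cv2.imwrite('pics/s4c.png',cv2.resize(im,None,fx=4,fy=4,interpolation=cv2.INTER_CUBIC))
```

```text
(no output)
```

View pics/w4c.png

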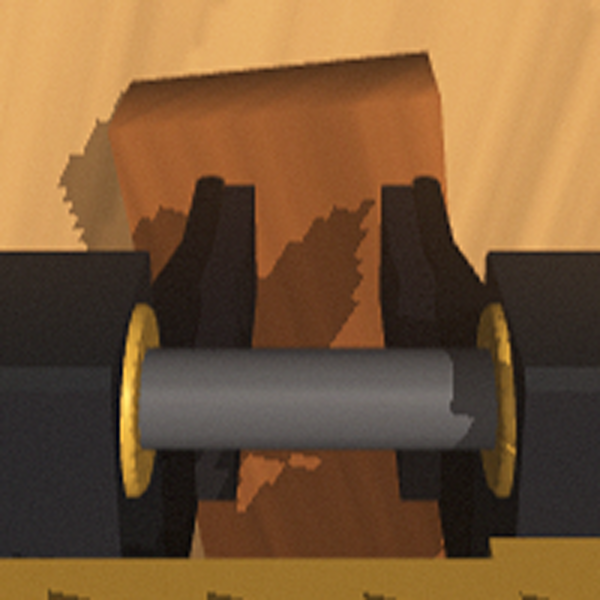

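View pics/s4c.png

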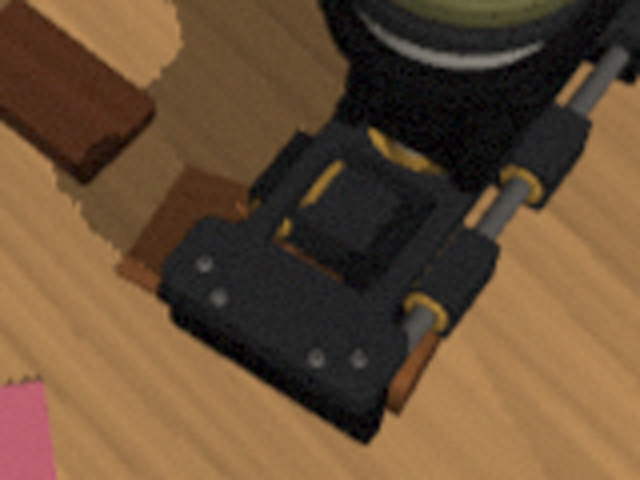

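Run:
```python
from h import *
from cell import get_calibration,telemetry
import cv2
o=telemetry.get_obs();R=Ro.from_euler('xyz',o['tool_rot'],degrees=True).as_matrix();p=np.array(o['tool_pos']);print(p,o['tool_rot'],o['force'],o['time_s'])
def pr(w,X):
    c=np.array(w['R'])@X+w['t']; return int(c[0]/c[2]*w['fx']+w['cx']),int(c[1]/c[2]*w['fy']+w['cy'])
for n,f in [('scene','s4'),('wrist','w4')]:
    im=cv2.imread(f'pics/{f}.png');w=get_calibration(n)
    for z in (-.062,):
        P=[p+R@np.array([a,b,z]) for a,b in [(-.095,-.0375),(.095,-.0375),(.095,.0375),(-.095,.0375)]]
        cv2.polylines(im,[np.array([pr(w,q) for q in P])],True,(0,255,0),1)
    for sx in (-1,1):
      for z,c in ((.008,(0,0,255)),(-.011,(255,0,0))):
        P=[p+R@np.array([a,b,z]) for a,b in [(sx*.01,-.0095),(sx*.025,-.0095),(sx*.025,.0095),(sx*.01,.0095)]]
        cv2.polylines(im,[np.array([pr(w,q) for q in P])],True,c,1)
    if n=='scene': im=cv2.resize(im[150:330,280:500],None,fx=3,fy=3)
    cv2.imwrite(f'pics/ov_{n}.png',im)
```

```text
[0.43848304 0.13910625 0.01584252] [ 1.79997453e+02 -4.90703677e-03  1.44080029e+01] [-0.0718408   0.1071267  -0.29289188] 5.025
```

View pics/ov_scene.png

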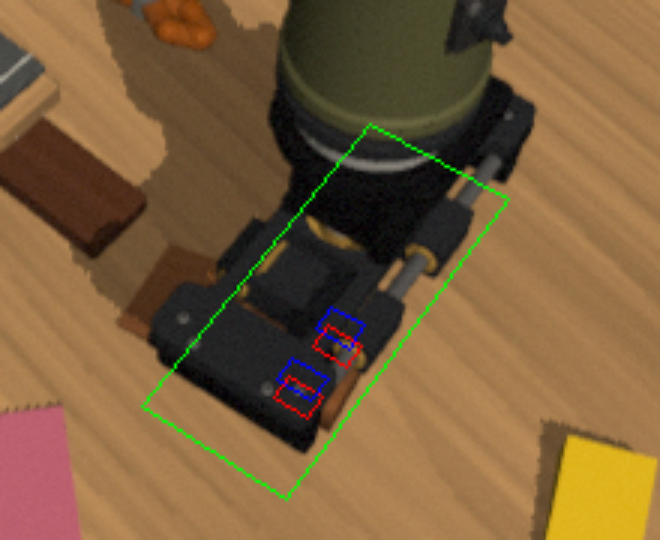

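View pics/ov_wrist.png

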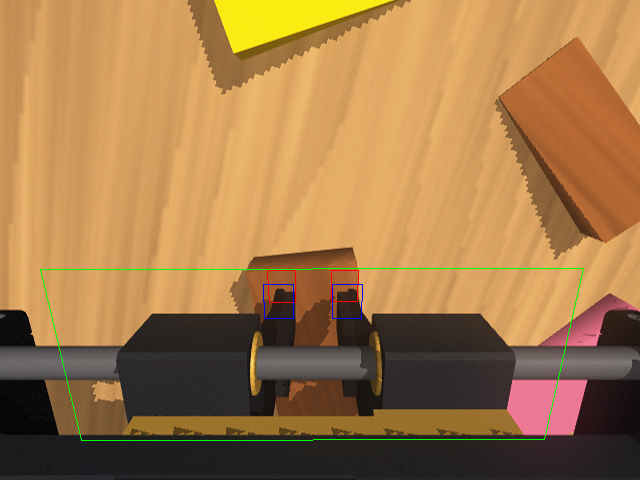

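The wrist and scene views show the fingers above the shim rather than behind it: finger tips at about (288,290) and shim back edge at (250–353, 248–258). The shim hasn't moved and the force is about 0, so the real tips stand higher than the stated TCP. I'll back out and feel for the countertop behind the shim.

Run:
```python
from h import *
cp(-22,198,.03,10)
cp(-22,198,.012,10)
```

```text
t 5.03 F [-0.1  0.1 -0.3] shift cm [-0.94 -4.99 -1.42] turn -0.087
t 5.03 F [-0.1  0.1 -0.3] shift cm [-0.94 -4.99  0.38] turn -0.087
```

Emit:
carry_out --pt "0 0 -0.8" --pt "-0.4 -2.5 -0.8" --pt "-0.9 -5 -0.8" --pt "-0.9 -5 0.2" --pt "-0.9 -5 0.4" --turn '[0,-0.04,-0.087,-0.087,-0.087]' --gripper '[0.23,0.23,0.23,0.23,0.23]'

```text
time_s: 5.65
tool_pos: [0.416, 0.1856, 0.0109]
tool_rot: [180.0, 0.1, 19.5]
force: [-0.0, 0.0, 0.9]
grip_width: 0.02
```

Emit:
carry_out --pt "0 0 0" --pt "0 0 0.2" --pt "0 0 0.4" --pt "0 0 0.4" --turn '[0,0,0,0]' --gripper '[0.23,0.23,0.23,0.23]'

```text
time_s: 6.15
tool_pos: [0.4171, 0.1853, 0.0077]
tool_rot: [180.0, 0.0, 19.4]
force: [0.3, -0.1, 0.3]
grip_width: 0.0197
```

Run:
```python
from h import *
from cell import telemetry,read_camera,get_calibration
import cv2
o=telemetry.get_obs();print(o['tool_pos'],where(o['tool_pos']),o['force'])
cv2.imwrite('pics/w5.png',read_camera('wrist')[:,:,::-1])
cv2.imwrite('pics/s5.png',read_camera('scene')[:,:,::-1])
```

```text
[0.41706193 0.18525673 0.0076679 ] [-21.9 198.2] [ 0.30518046 -0.12400215  0.28956587]
```

View pics/w5.png

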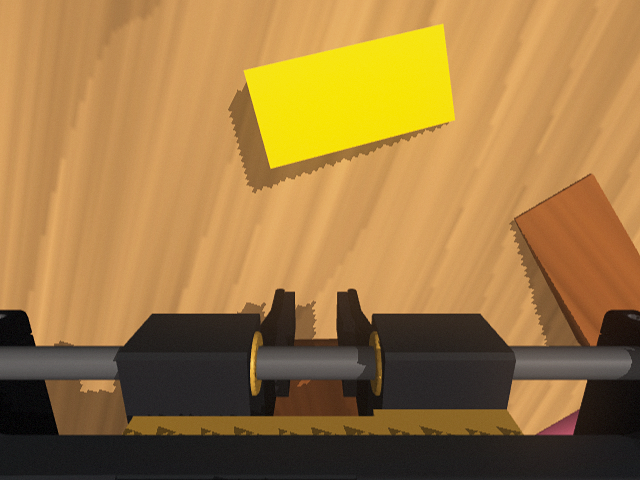

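View pics/s5.png

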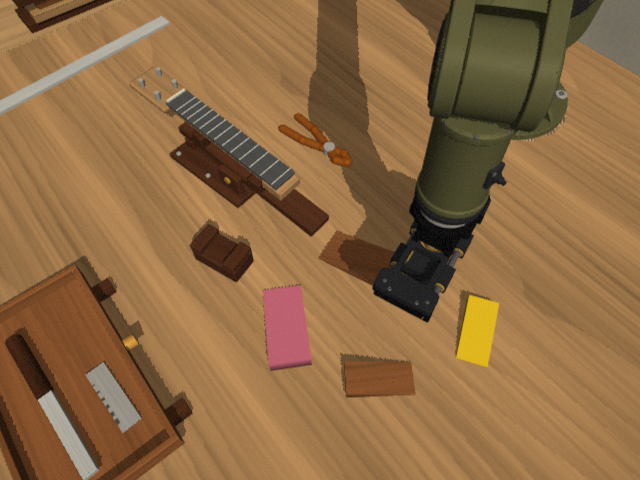

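There is no contact at reported z = 0.0077, where the stated tip would already be at the table. In the wrist view the finger shadow at about (305,310) is also detached from the tips at (285,290). I'll keep feeling downward.

Emit:
carry_out --pt "0 0 0.2" --pt "0 0 0.4" --pt "0 0 0.6" --pt "0 0 0.8" --pt "0 0 0.8" --turn '[0,0,0,0,0]' --gripper '[0.23,0.23,0.23,0.23,0.23]'

```text
time_s: 6.88
tool_pos: [0.4169, 0.1855, -0.0004]
tool_rot: [-180.0, 0.0, 19.4]
force: [-0.1, 0.4, -0.1]
grip_width: 0.02
```

Emit:
carry_out --pt "0 0 0.2" --pt "0 0 0.4" --pt "0 0 0.6" --pt "0 0 0.6" --turn '[0,0,0,0]' --gripper '[0.23,0.23,0.23,0.23]'

```text
time_s: 7.38
tool_pos: [0.4169, 0.1854, -0.0064]
tool_rot: [-180.0, 0.0, 19.4]
force: [-0.6, -0.2, -0.5]
grip_width: 0.0199
```

Run:
```python
from cell import read_camera
import cv2
cv2.imwrite('pics/w6.png',cv2.resize(read_camera('wrist')[220:420,200:430,::-1],None,fx=3,fy=3))
```

```text
(no output)
```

View pics/w6.png

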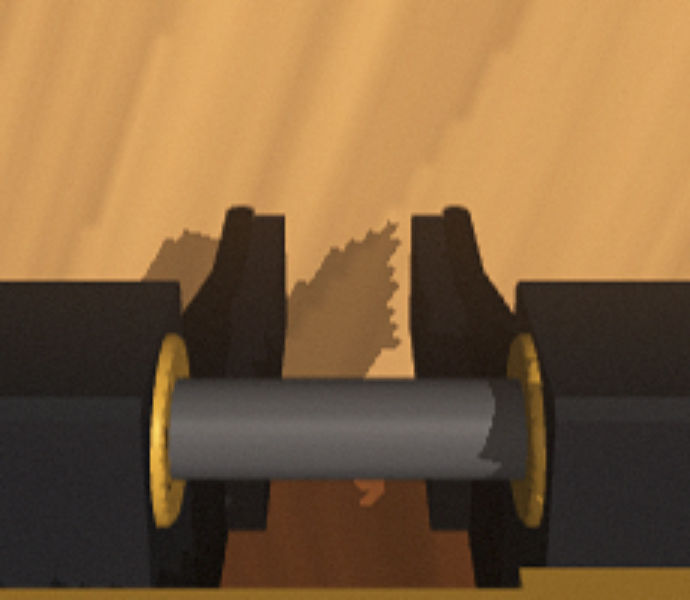

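Emit:
carry_out --pt "0 0 0.1" --pt "0 0 0.2" --pt "0 0 0.3" --pt "0 0 0.3" --turn '[0,0,0,0]' --gripper '[0.23,0.23,0.23,0.23]'

```text
time_s: 7.92
tool_pos: [0.417, 0.1854, -0.0093]
tool_rot: [180.0, 0.0, 19.4]
force: [-0.1, -0.1, 0.5]
grip_width: 0.0204
```

Emit:
carry_out --pt "0 0 0.1" --pt "0 0 0.2" --pt "0 0 0.3" --pt "0 0 0.3" --turn '[0,0,0,0]' --gripper '[0.23,0.23,0.23,0.23]'

```text
time_s: 8.43
tool_pos: [0.417, 0.1855, -0.0123]
tool_rot: [-180.0, 0.0, 19.4]
force: [-0.3, 0.1, -0.6]
grip_width: 0.0201
```

Run:
```python
from h import *
for a in [(-16,174,10),(-13,162,7.5),(-8.5,149,5),(-4,136,2.5),(-1,124,0)]: cp(a[0],a[1],-.0123,a[2])
```

```text
t 8.43 F [-0.3  0.1 -0.6] shift cm [0.15 2.51 0.  ] turn 0.0
t 8.43 F [-0.3  0.1 -0.6] shift cm [0.24 3.74 0.  ] turn 0.044
t 8.43 F [-0.3  0.1 -0.6] shift cm [0.46 5.1  0.  ] turn 0.088
t 8.43 F [-0.3  0.1 -0.6] shift cm [0.67 6.46 0.  ] turn 0.131
t 8.43 F [-0.3  0.1 -0.6] shift cm [0.76 7.69 0.  ] turn 0.175
```

Emit:
carry_out --pt "0.05 0.6 0" --pt "0.1 1.2 0" --pt "0.15 1.8 0" --pt "0.15 2.4 0" --pt "0.15 2.9 0" --turn '[0,0,0,0,0]' --gripper '[0.23,0.23,0.23,0.23,0.23]'

```text
time_s: 9.05
tool_pos: [0.4283, 0.1582, -0.0122]
tool_rot: [180.0, -0.0, 19.4]
force: [0.1, 0.2, 0.6]
grip_width: 0.0202
```

Run:
```python
from h import *
from cell import telemetry,read_camera
import cv2
o=telemetry.get_obs();print(where(o['tool_pos']))
for a in [(-13,162,7.5),(-8.5,149,5),(-4,136,2.5),(-1,124,0)]: cp(a[0],a[1],-.0123,a[2])
a=cv2.resize(read_camera('top')[200:320,220:420,::-1],None,fx=2,fy=2)
b=cv2.resize(read_camera('wrist')[220:420,200:400,::-1],None,fx=2,fy=2)
cv2.imwrite('pics/m7.png',np.hstack([a,cv2.copyMakeBorder(b[:240],0,0,0,0,0)])) 
cv2.imwrite('pics/w7.png',b)
```

```text
[-15.2 169.7]
t 9.05 F [0.1 0.2 0.6] shift cm [0.08 0.79 0.01] turn 0.044
t 9.05 F [0.1 0.2 0.6] shift cm [0.3  2.15 0.01] turn 0.087
t 9.05 F [0.1 0.2 0.6] shift cm [0.51 3.51 0.01] turn 0.131
t 9.05 F [0.1 0.2 0.6] shift cm [0.6  4.74 0.01] turn 0.175
```

View pics/m7.png

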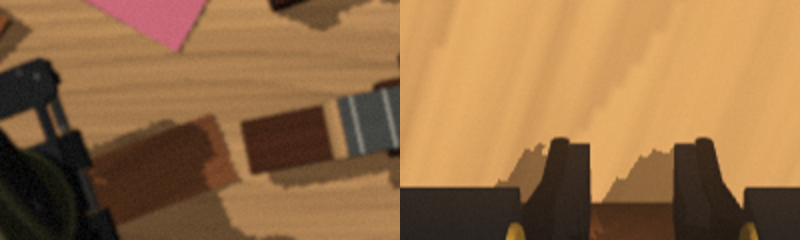

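Contact made: the thin edge has moved from (322,257) to (326,257) in the top view. Next I push on while turning the shim straight.

Emit:
carry_out --pt "0.05 0.5 0" --pt "0.1 0.9 0" --pt "0.15 1.3 0" --pt "0.2 1.7 0" --pt "0.3 2.1 0" --turn '[0.02,0.035,0.055,0.07,0.087]' --gripper '[0.23,0.23,0.23,0.23,0.23]'

```text
time_s: 9.78
tool_pos: [0.4381, 0.1396, -0.0122]
tool_rot: [180.0, 0.0, 14.4]
force: [0.1, -0.0, 0.4]
grip_width: 0.0201
```

Emit:
carry_out --pt "0.05 0.5 0" --pt "0.1 0.9 0" --pt "0.15 1.3 0" --pt "0.2 1.7 0" --pt "0.3 2.1 0" --turn '[0.02,0.035,0.055,0.07,0.087]' --gripper '[0.23,0.23,0.23,0.23,0.23]'

```text
time_s: 10.4
tool_pos: [0.4462, 0.12, -0.0122]
tool_rot: [180.0, 0.0, 9.4]
force: [-0.1, 1.5, 0.2]
grip_width: 0.0201
```

Run:
```python
from h import *
from cell import telemetry,read_camera
import cv2
o=telemetry.get_obs();print(where(o['tool_pos']))
for a in [(0,110,0),(0,80,0),(0,48,0)]: cp(a[0],a[1],-.0123,a[2])
a=cv2.resize(read_camera('top')[180:330,220:420,::-1],None,fx=3,fy=3)
cv2.imwrite('pics/t8.png',a)
cv2.imwrite('pics/s8.png',read_camera('scene')[:,:,::-1])
```

```text
[ -3.8 129. ]
t 10.4 F [-0.1  1.5  0.2] shift cm [0.38 1.9  0.01] turn -0.0
t 10.4 F [-0.1  1.5  0.2] shift cm [0.38 4.9  0.01] turn -0.0
t 10.4 F [-0.1  1.5  0.2] shift cm [0.38 8.1  0.01] turn -0.0
```

View pics/t8.png

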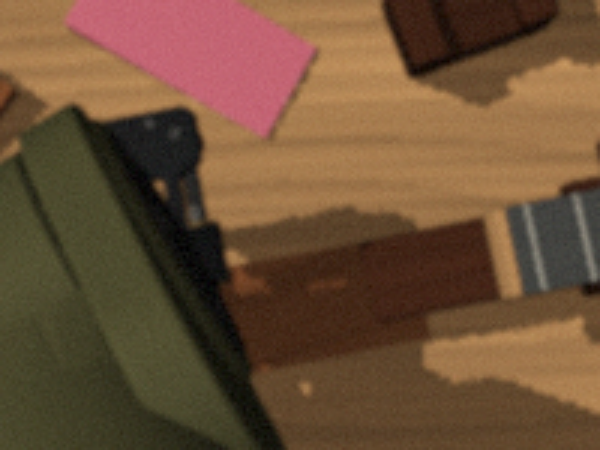

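View pics/s8.png

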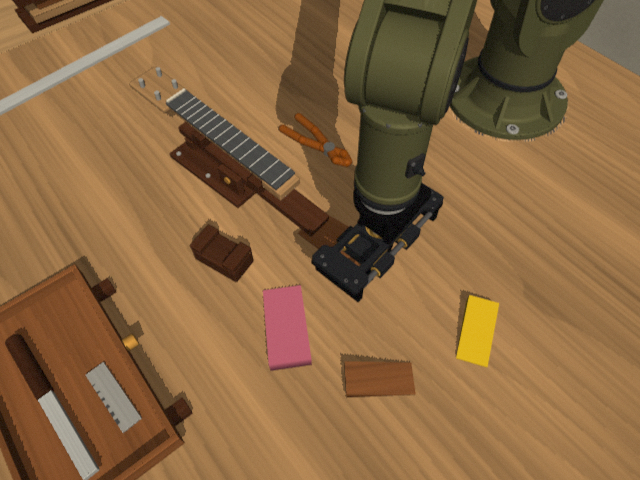

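Emit:
carry_out --pt "0.05 0.5 0" --pt "0.1 1.0 0" --pt "0.15 1.5 0" --pt "0.2 2 0" --pt "0.2 2.5 0" --turn '[0,0,0,0,0]' --gripper '[0.23,0.23,0.23,0.23,0.23]'

```text
time_s: 11.12
tool_pos: [0.4522, 0.0965, -0.0122]
tool_rot: [-179.9, -0.0, 9.5]
force: [-1.1, 3.3, 0.1]
grip_width: 0.0199
```

Run:
```python
from h import *
from cell import telemetry,read_camera
import cv2
o=telemetry.get_obs();print(where(o['tool_pos']),o['force'],o['tool_rot'])
for a in [(0,80,0),(0,48,0)]: cp(a[0],a[1],-.0123,a[2])
a=cv2.resize(read_camera('scene')[130:310,230:460,::-1],None,fx=3,fy=3)
cv2.imwrite('pics/s9.png',a)
```

```text
[ -1.7 104.9] [-1.12303102  3.30143735  0.11337215] [-1.79941940e+02 -9.15792000e-03  9.49415503e+00]
t 11.12 F [-1.1  3.3  0.1] shift cm [0.17 2.49 0.01] turn 0.002
t 11.12 F [-1.1  3.3  0.1] shift cm [0.16 5.69 0.01] turn 0.002
```

View pics/s9.png

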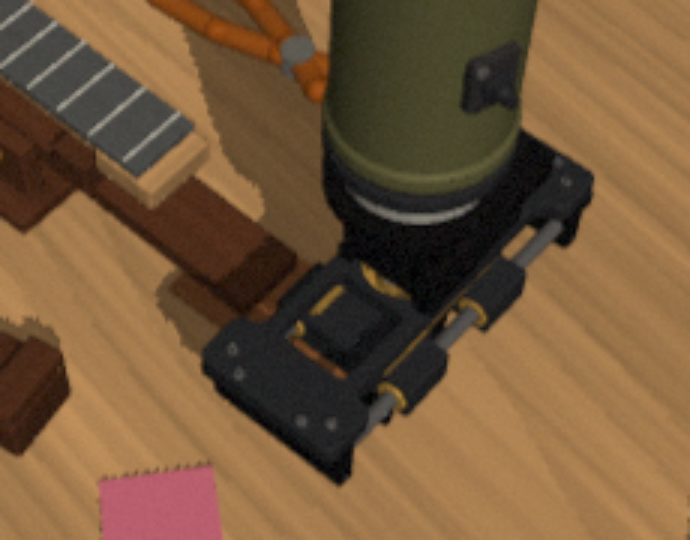

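Run:
```python
from h import *
from cell import get_calibration,telemetry
w=get_calibration('scene');p=telemetry.get_obs()['tool_pos'];print(p)
R=Ro.from_euler('xyz',telemetry.get_obs()['tool_rot'],degrees=True).as_matrix()
for z in (.04,.06,.08,.1):
  for u,v in [(344,292),(298,253)]:
    q=ray(w,u,v,z); print(z,np.round((R.T@(q-p))*1e3,1))
```

```text
[ 0.45230694  0.09557089 -0.01217962]
0.04 [ 69.7 -27.2 -52.2]
0.04 [ 65.4  63.  -52.2]
0.06 [ 77.7 -33.2 -72.2]
0.06 [ 73.6  54.1 -72.2]
0.08 [ 85.7 -39.2 -92.2]
0.08 [ 81.7  45.3 -92.2]
0.1 [  93.7  -45.2 -112.2]
0.1 [  89.8   36.4 -112.2]
```

Measured from this view, the gripper body's underside is at about z = 0.08 to 0.09, well clear of the beam. I'll carry on pushing.

Emit:
carry_out --pt "0.05 0.6 0" --pt "0.1 1.2 0" --pt "0.15 1.8 0" --pt "0.15 2.4 0" --pt "0.15 3.0 0" --turn '[0,0,0,0,0]' --gripper '[0.23,0.23,0.23,0.23,0.23]'

```text
time_s: 11.8
tool_pos: [0.4587, 0.0661, -0.0122]
tool_rot: [180.0, 0.0, 9.5]
force: [-0.4, 4.0, 1.2]
grip_width: 0.0198
```

Run:
```python
from h import *
from cell import telemetry,read_camera
import cv2
o=telemetry.get_obs();print(where(o['tool_pos']),o['force'],o['tool_rot'])
for a in [(0,60,0),(0,48,0)]: cp(a[0],a[1],-.0123,a[2])
a=cv2.resize(read_camera('scene')[130:310,230:460,::-1],None,fx=3,fy=3)
cv2.imwrite('pics/s10.png',a)
```

```text
[-0.3 73.8] [-0.409627    4.01905319  1.20674221] [1.79992154e+02 2.81333723e-03 9.45004482e+00]
t 11.8 F [-0.4  4.   1.2] shift cm [0.03 1.38 0.01] turn 0.001
t 11.8 F [-0.4  4.   1.2] shift cm [0.03 2.58 0.01] turn 0.001
```

View pics/s10.png

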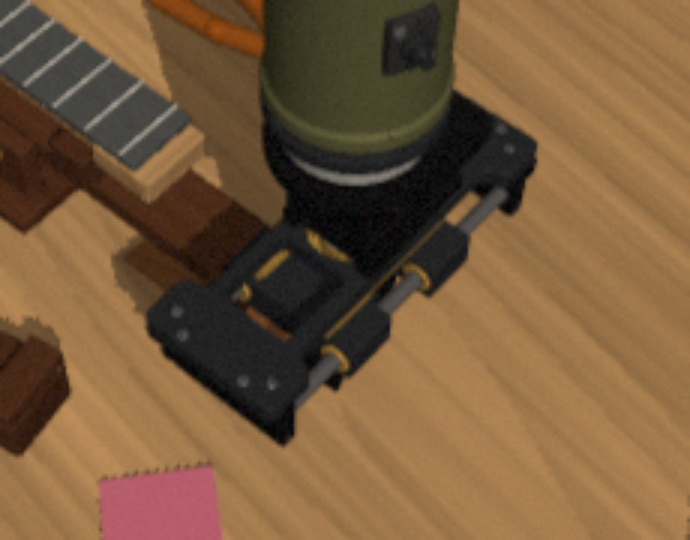

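Emit:
carry_out --pt "0 0.4 0" --pt "0 0.8 0" --pt "0 1.2 0" --pt "0 1.6 0" --turn '[0,0,0,0]' --gripper '[0.23,0.23,0.23,0.23]'

```text
time_s: 12.35
tool_pos: [0.4612, 0.0505, -0.0122]
tool_rot: [180.0, 0.0, 9.5]
force: [-0.9, 3.5, -0.2]
grip_width: 0.0198
```

Emit:
carry_out --pt "0 0.2 0" --pt "0 0.4 0" --pt "0 0.4 0" --turn '[0,0,0]' --gripper '[0.23,0.23,0.23]'

```text
time_s: 12.72
tool_pos: [0.4619, 0.0465, -0.0122]
tool_rot: [180.0, 0.0, 9.4]
force: [-0.9, 2.5, 0.9]
grip_width: 0.0202
```

Emit:
carry_out --pt "0 0.2 0" --pt "0 0.4 0" --pt "0 0.4 0" --turn '[0,0,0]' --gripper '[0.23,0.23,0.23]'

```text
time_s: 13.1
tool_pos: [0.4625, 0.0433, -0.0122]
tool_rot: [-180.0, 0.0, 9.5]
force: [-1.5, 4.9, 0.9]
grip_width: 0.0197
```

Emit:
carry_out --pt "0 0.15 0" --pt "0 0.3 0" --pt "0 0.3 0" --turn '[0,0,0]' --gripper '[0.23,0.23,0.23]'

```text
time_s: 13.48
tool_pos: [0.4625, 0.0431, -0.0122]
tool_rot: [-179.8, 0.0, 9.5]
force: [-2.4, 10.7, 0.6]
grip_width: 0.0198
```

Jammed: force rose 4.9 → 10.7 N with no travel. I'll back straight off and look.

Emit:
carry_out --pt "0 -0.3 0" --pt "0 -1 0" --pt "0 -3 0" --pt "0 -6 0" --pt "0 -7 -4" --turn '[0,0,0,0,0]' --gripper '[0.23,0.23,0.23,0.23,0.23]'

```text
time_s: 14.1
tool_pos: [0.4487, 0.1093, 0.0262]
tool_rot: [-180.0, 0.3, 9.6]
force: [0.7, -1.1, 1.6]
grip_width: 0.0202
```

Emit:
carry_out --pt "0 -2 -6" --pt "0 -2 -11" --pt "0 -2 -11" --turn '[0,0,0]' --gripper '[0,0,0]'

```text
time_s: 14.48
tool_pos: [0.4516, 0.1286, 0.1418]
tool_rot: [179.8, -0.5, 9.4]
force: [-0.3, -0.2, -0.3]
grip_width: 0.0024
```

Run:
```python
from h import *
from cell import telemetry,read_camera
import cv2
o=telemetry.get_obs();print(o['tool_pos'],where(o['tool_pos']),o['force'],o['grip_width'])
a=cv2.resize(read_camera('scene')[130:310,230:460,::-1],None,fx=3,fy=3)
cv2.imwrite('pics/s11.png',a)
a=cv2.resize(read_camera('top')[180:330,250:450,::-1],None,fx=4,fy=4)
cv2.imwrite('pics/t11.png',a)
```

```text
[0.45158596 0.1285707  0.14179838] [  2.9 136.6] [-0.34635956 -0.18372372 -0.32626679] 0.002445920929897096
```

View pics/s11.png

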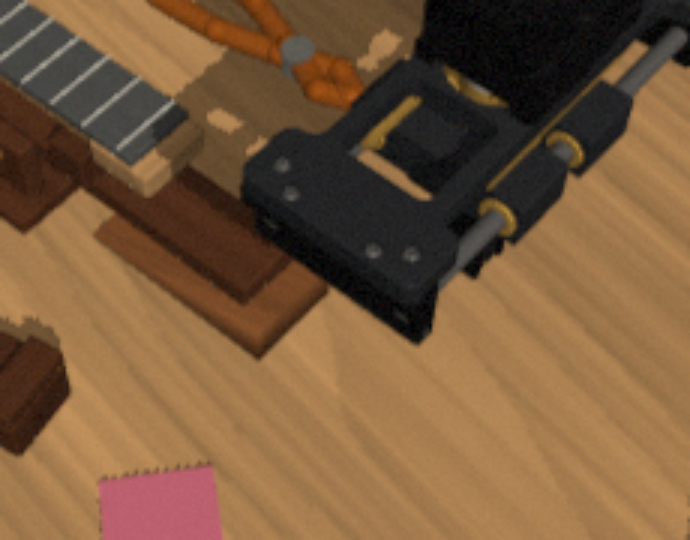

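View pics/t11.png

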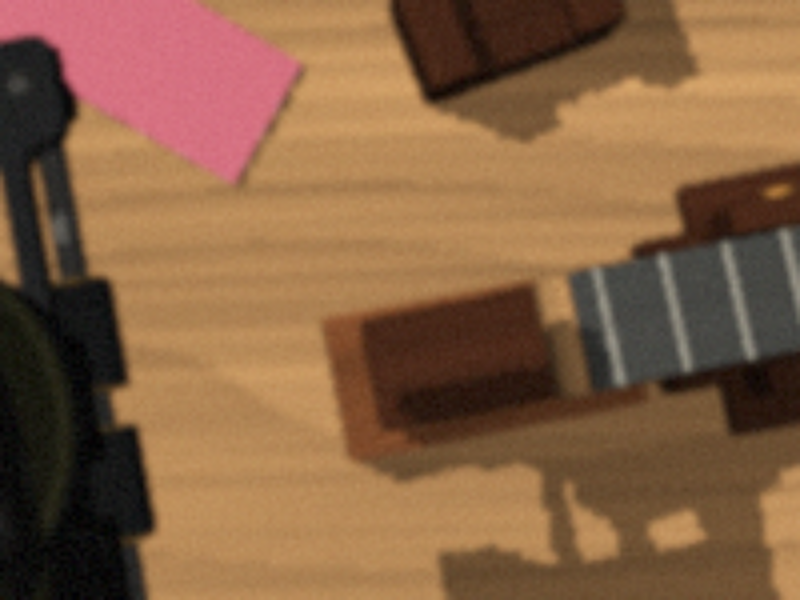

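Run:
```python
from h import *
from cell import get_calibration
T=get_calibration('top')
f=lambda x,y,z: ray(T,250+x/4,180+y/4,z)
a,b=f(324,320,.025),f(353,460,.025); c,d=f(362,322,.046),f(385,428,.046)
print('shim back',where((a+b)/2),'beam end',where((c+d)/2),np.hypot(*(c-d)[:2]))
cp(0,15,.1,0); cp(0,8,.1,0); cp(0,8,.06,0)
```

```text
shim back [-3.7 37.3] beam end [-1.1 24.1] 0.040024503116507966
t 14.57 F [-0.4  0.1 -0.2] shift cm [ 0.03 12.1   3.8 ] turn -0.0
t 14.57 F [-0.4  0.1 -0.2] shift cm [ 0.03 12.8   3.8 ] turn -0.0
t 14.57 F [-0.4  0.1 -0.2] shift cm [ 0.03 12.79  7.8 ] turn -0.0
```

The shim's back stands 37 mm outside the foot line (38 expected) and 4 mm off centre, and the beam end reads level. Now the press.

Emit:
carry_out --pt "0 5 0" --pt "0 9.5 0" --pt "0 12.5 2" --pt "0 12.5 6" --pt "0 12.5 8" --turn '[0,0,0,0,0]' --gripper '[0,0,0,0,0]'

```text
time_s: 15.2
tool_pos: [0.4657, 0.0044, 0.0539]
tool_rot: [-179.9, 0.4, 9.4]
force: [-0.3, -0.1, -0.2]
grip_width: 0.0003
```

Emit:
carry_out --pt "0 0 0" --pt "0 0 0.3" --pt "0 0 0.6" --pt "0 0 0.6" --turn '[0,0,0,0]' --gripper '[0,0,0,0]'

```text
time_s: 15.7
tool_pos: [0.469, 0.0053, 0.0521]
tool_rot: [180.0, -0.0, 9.5]
force: [0.6, -0.1, 0.1]
grip_width: 0.0005
```

Run:
```python
from h import *
from cell import telemetry,read_camera
import cv2
o=telemetry.get_obs();print(o['tool_pos'],where(o['tool_pos']),o['force'],o['grip_width'],o['time_s'])
cv2.imwrite('pics/w12.png',read_camera('wrist')[:,:,::-1])
```

```text
[0.46901649 0.00533002 0.05213425] [ 0.  12.2] [ 0.56498778 -0.05161421  0.14564186] 0.0005449699404731993 15.7
```

View pics/w12.png

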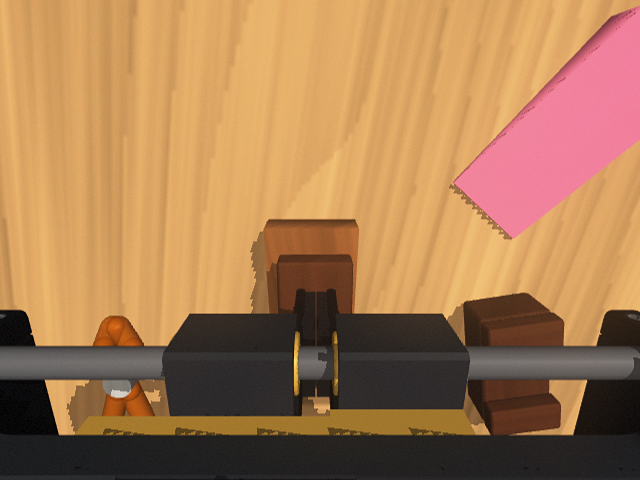

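Shut fingertips at (318,290) stand over the bare beam end (278–352, 255 and below), centred across it. Now down in small steps.

Emit:
carry_out --pt "0 0 0.4" --pt "0 0 0.8" --pt "0 0 1.2" --pt "0 0 1.6" --pt "0 0 1.6" --turn '[0,0,0,0,0]' --gripper '[0,0,0,0,0]'

```text
time_s: 16.38
tool_pos: [0.4684, 0.0054, 0.0354]
tool_rot: [-180.0, 0.1, 9.5]
force: [-0.3, 0.3, 0.1]
grip_width: 0.0005
```

Emit:
carry_out --pt "0 0 0.2" --pt "0 0 0.4" --pt "0 0 0.4" --turn '[0,0,0]' --gripper '[0,0,0]'

```text
time_s: 16.75
tool_pos: [0.4687, 0.0054, 0.0317]
tool_rot: [-180.0, 0.0, 9.5]
force: [0.7, 0.1, -0.1]
grip_width: 0.0005
```

Emit:
carry_out --pt "0 0 0.15" --pt "0 0 0.3" --pt "0 0 0.3" --turn '[0,0,0]' --gripper '[0,0,0]'

```text
time_s: 17.12
tool_pos: [0.4686, 0.0054, 0.0287]
tool_rot: [-180.0, 0.0, 9.5]
force: [0.5, -0.2, -0.0]
grip_width: 0.0003
```

Emit:
carry_out --pt "0 0 0.15" --pt "0 0 0.2" --pt "0 0 0.2" --turn '[0,0,0]' --gripper '[0,0,0]'

```text
time_s: 17.5
tool_pos: [0.4688, 0.0054, 0.0268]
tool_rot: [180.0, 0.0, 9.5]
force: [-0.2, 0.3, -0.9]
grip_width: 0.0005
```

Emit:
carry_out --pt "0 0 0.1" --pt "0 0 0.2" --pt "0 0 0.2" --turn '[0,0,0]' --gripper '[0,0,0]'

```text
time_s: 17.88
tool_pos: [0.4688, 0.0054, 0.0248]
tool_rot: [180.0, 0.0, 9.5]
force: [-0.4, 0.1, -0.8]
grip_width: 0.0008
```

Emit:
carry_out --pt "0 0 0.1" --pt "0 0 0.2" --pt "0 0 0.2" --turn '[0,0,0]' --gripper '[0,0,0]'

```text
time_s: 18.25
tool_pos: [0.4688, 0.0054, 0.0246]
tool_rot: [179.9, 0.1, 9.5]
force: [-7.1, 0.2, 17.3]
grip_width: 0.0005
```

Emit:
carry_out --pt "0 0 -0.1" --pt "0 0 -0.1" --turn '[0,0]' --gripper '[0,0]'

```text
time_s: 18.5
tool_pos: [0.4688, 0.0054, 0.0247]
tool_rot: [180.0, 0.0, 9.5]
force: [-3.6, 0.1, 9.1]
grip_width: 0.0005
```

Emit:
carry_out --pt "0 0 -0.5" --pt "0 0 -3" --pt "0 0 -7" --pt "0 -4 -10" --pt "0 -10 -12" --turn '[0,0,0,0,0]' --gripper '[0,0,0,0,0]'

```text
time_s: 19.12
tool_pos: [0.4535, 0.103, 0.1452]
tool_rot: [179.9, -0.1, 9.2]
force: [1.1, 0.4, 0.2]
grip_width: 0.0006
```

Emit:
carry_out --pt "0 -5 0" --pt "0 -5 0" --pt "0 -5 0" --turn '[0,0,0]' --gripper '[0,0,0]'

```text
time_s: 19.5
tool_pos: [0.4442, 0.1519, 0.1434]
tool_rot: [180.0, 0.0, 9.5]
force: [0.6, -0.5, -0.2]
grip_width: 0.0002
```

Run:
```python
from h import *
from cell import telemetry,read_camera
import cv2
o=telemetry.get_obs();print(o['tool_pos'],where(o['tool_pos']),o['force'],o['time_s'])
a=cv2.resize(read_camera('scene')[80:310,160:460,::-1],None,fx=2.5,fy=2.5)
cv2.imwrite('pics/s13.png',a)
a=cv2.resize(read_camera('top')[180:330,250:450,::-1],None,fx=4,fy=4)
cv2.imwrite('pics/t13.png',a)
```

```text
[0.44422918 0.15193989 0.1433634 ] [ -0.5 160.9] [ 0.64681702 -0.48167155 -0.22739357] 19.5
```

View pics/s13.png

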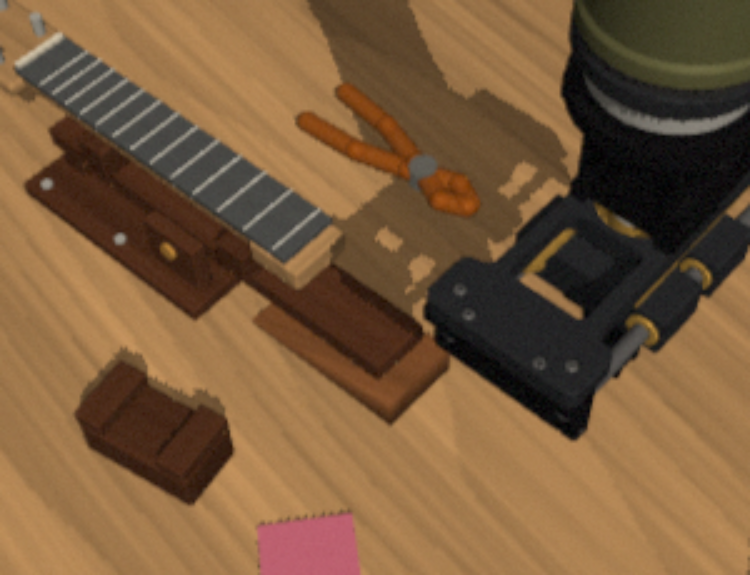

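View pics/t13.png

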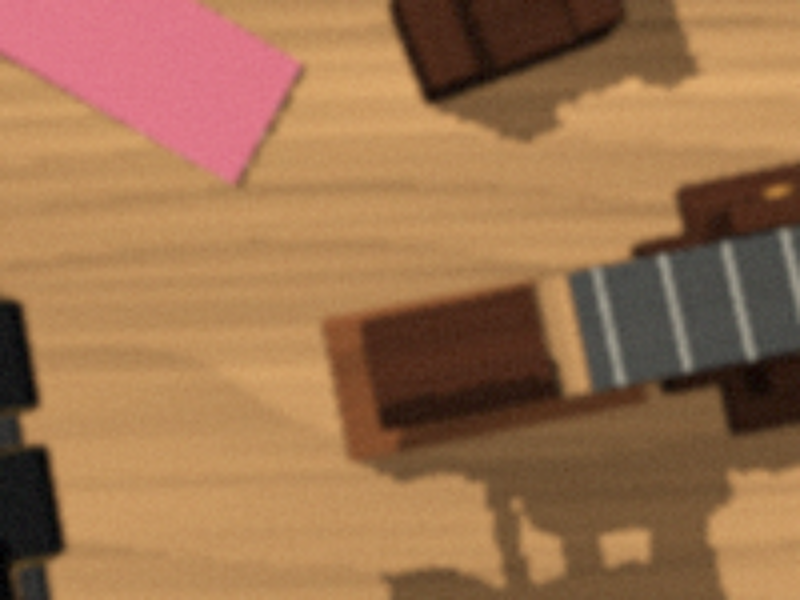

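After the press nothing has moved: the shim back is still at (324,320)–(353,460) and the beam end at (362,322)–(385,428) in the top crop. The block and the puller are where they were, and the arm is clear.

```bash
python3 -c "
from cell import sign_off; print(sign_off())"
```

```text
the job is handed in; nothing more can be done
None
```

I slid the shim under the foot until it jammed, pressed the bare end of the beam, backed the arm clear and handed the job in at about 19.6 s. No verdict was reported.

- **Shim:** I turned it about 10° straight while pushing it in along the countertop. The push force was about 3–5 N and rose to 10.7 N when it jammed. Its back end stands 37 mm outside the foot line (38 expected) and about 4 mm off the cradle's centre line.
- **Press:** the shut fingertips pressed about 12 mm from the middle of the bare end. The force was about 17 N at first, more than the few newtons intended, then 9 N. The top view after the press showed the shim and beam exactly where they had been before it.
- **Bystanders:** the spare block and the fret puller look untouched. I compared them by eye and did not measure them.

**Disagreements:**
- **Fingertip height:** the fingertips stood well above the place the stated tool frame gives, by roughly 28 mm going by the height at which they met the beam. My first approach therefore passed just over the shim without touching it. I noticed from the wrist picture, backed out and lowered the tool until the push made contact.
- **Beam level:** I judged this from the jam force, the shim depth and the top view. The joint angle itself cannot be read.

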